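# Find the hidden test nest under the tester's guard

### The arm

A 7-joint arm with a two-finger parallel gripper is mounted at the origin on the work surface. World frame = base frame: x ahead of the robot, y to its left, z up, the work surface at z = 0. Lengths are in m, angles in degrees, forces in N, time in s.
With the tool pointing down it reaches from about 0.4 to 0.9 m from the base axis. Payload 5.5 kg.
Tool frame: the origin (TCP) lies midway between the tips of the shut fingers; the grasp point (between the pads) lies 19 mm behind it (env.grip_depth is the distance from the TCP to the grasp point, in m); z points along the fingers, y is the direction in which the jaws open and shut (so a half turn about z gives the same grasp; the last joint's range is limited). The gripper opens to 85 mm and grips with 20 to 120 N. Pads are 22 mm wide; open, the fingers measure 114 mm over their backs; the gripper's body (76 mm by 85 mm) begins 54 mm behind the grasp point. The pads swing forward as they close: fully open they stand 13 mm farther back than shut.
Start: joints at [89.45, 28.699, -24.465, 88.831, 12.651, 65.22, -12.049], TCP at [0.175, -0.626, 0.231] pointing down, gripper open.
Joint ranges: [-164.97, 164.97], [-17.58, 116.51], [-87.97, 89.64], [11.32, 138.91], [-80.73, 260.73], [10.89, 115.49], [-147.41, 147.41]. Speed limits (degrees/s): [147.25, 147.25, 180, 180, 180, 180, 180].

### API

Orientations are given as [roll, pitch, yaw] about the fixed x, y, z axes, in that order (R = Rz(yaw) Ry(pitch) Rx(roll)).
In Python, from cell import env, eyes gives the robot as it stands.
- The arm moves only by the tool arm_command, never from a script. Its arguments are lists of equal length, an entry for each row: "delta_pos": the shift along the tool's x, y, z in mm, a list of three; "turn": the turn, a rotation vector about the tool's x, y, z in degrees, a list of three; "grip": the opening, from 0 (shut) to 1 (fully open). A call has exactly 8 rows; each row is the pose to reach, as a shift and turn from the pose commanded when the call began, along the tool's axes at that moment; what a row does not reach only later rows make up. A row lasts 1/8 s, in which the tool goes at most 62.5 mm and 10.7 degrees, less where a joint would pass 70% of its speed; a pose out of reach is approached as far as the arm can. A call with a gripper value outside its range is refused whole. The fingers move at their own pace and stop on an object; "force" is the grip in N (left out, the last holds). Time passes only in rows, so rows that repeat a pose let the fingers close, or fill a call up. It gives the time, the measured TCP pose, the force and the opening at its end, in the units of the state.
- env.get_state(): the state, without advancing time (a new reading comes with each control period).
- eyes.grab_frame(name): name is "side" or "top" or "wrist"; returns (picture, depth): 420x560x3 uint8, blue, green, red; 420x560 float32, m along the optical axis (not along the pixel's ray), 0 where there is no reading.
- eyes.camera_info(name): a dict with "fx", "fy", "cx", "cy" (pixels), "world_from_camera" (4x4, takes a point from camera to world coordinates). Camera axes: x right, y up, looking along -z (the intrinsics and any distortion apply to the point x, -y, -z); pixel columns grow to the right and rows downward; lengths in m; the calibration is good to about 2 mm. A picture is of the moment at which its call begins: read the wrist's pose just before it. camera_info takes no time and is no camera call; for the wrist camera it gives the pose at the moment of the call.
- env.finish_job(): hands the job in, once; it reports no verdict.
The state is a dict: "time": time; "q": joint angles; "joint_velocities": joint speeds; "joint_efforts": joint torques, N m; "tcp_pos": TCP position; "ee_rot": TCP orientation; "contact_force": force on the tool from outside, world axes, zero at the start; "torque": the same for the moment, N m; "finger_gap": opening from 0.0 (shut) to 1.0 (fully open).
Only numpy, scipy, OpenCV 4.12 (cv2) and the standard library are available. Lean on these libraries where they do the work, as an engineer would, in place of code of your own. Each camera call takes 0.05 s, during which the arm holds its last target. There are 200 camera calls.

### The job

Pick up the lamp-cap carrier by its upright grip, bring its lamp-cap end in through the open front of the lamp tester, under the guard roof, and slide it sideways along the deck until its foot drops fully home, lying flat, into the hidden recess. Then let go of it, push the isolator lever all the way over to the far side, and finally press the test button fully down. Leave the other things on the bench where they are.

Things in the scene. Friction and masses are not known exactly. Their poses are not given: they have to be found in the camera images.
- tester: Fixed grey sheet-metal lamp tester, 440 long (its y) x 126 deep (its x) x 96 mm high. Origin: on the bench, below the middle of its bay; x points to its closed back, away from the robot; z up. Solid end housings (y beyond +-135 mm, x -65 to +61) enclose a bay 270 mm long, open only at the front (x = -55), with a flat deck, a back wall (x = +55) and a guard roof. All numbers below in its frame.
- bay_roof (a point): Middle of the underside of the flat guard roof, 90 mm above the bench. The roof is 6 mm thick (top 96 mm) and covers the whole deck, x = -55 to +55. It hides the deck and the recess.
- bay_deck (a point): Middle of the bay's flat aluminium deck (NOT the recess), 30 mm above the bench; deck x = -55 to +55. Somewhere in it, unseen, is one recess 12 mm deep (floor 18 mm above the bench), 76 (x) by 66 mm (y), square to the tester. In x it always spans -31 to +45; its centre in y is anywhere from -40 to +40, to be found by feel: the sliding foot falls in by its weight and the recess walls stop it.
- carrier_grip (a point): Centre of the carrier's upright grip, a grey block 30 (x) x 16 (y) x 46 mm high, gripped across its 16 mm. It stands at one end of a grey flat bar 155 x 44 x 6 mm; a copper jar-lid lamp cap with a bare black lampholder is at the other end, 95 mm along +x. Axes: x from grip to cap, z up. This point is 41 mm above the foot's underside, grip top 64, grip foot (bar top) 18. Mass 0.11 to 0.21 kg.
- carrier_foot (a point): Centre of the underside of the carrier's foot, below the lamp cap, 95 mm in +x and 41 mm below the grip centre; same axes. Foot 64 (x) x 56 (y) x 12 mm high; on it the carrier stands level, bar 12 mm clear. The bar ends 45 mm in +x of here, the cap reaches 43 mm all round, top of lampholder 44 mm up. It is 30 mm above the bench on the deck, 18 mm when fully home.
- isolator (a joint): Isolator lever on the end housing at y = -177 mm: 0 leaning to the tester's front, 1.0 rad fully over to the back (+x). Held by friction (about 1 N at the knob), stays where left; starts between 0 and 0.12.
- isolator_tip (a point): Centre of the lever's black ball knob, 26 mm across, on an 80 mm long rod 10 mm thick. The pivot line runs along the tester's y, 118 mm above the bench at x = +25, y = -177 mm; at 0 the lever leans 0.5 rad from upright to the front, fully over 0.5 rad to the back.
- test_button (a joint): Travel of the test button, 0 up to 0.006 m fully down; springs back. Takes 5 N fully down.
- test_button_top (a point): Centre of the top face of the round black test button, 28 mm across, just in front of the isolator lever (x = -39, y = -177 mm), 118 mm above the bench when up; it presses straight down.
- lamp_a: Bystander: finished lamp, copper lid 86 mm across with a candle bulb, 114 mm high, origin underneath.
- lamp_b: Bystander: another finished lamp just like it, at the left.
- screw_jar: Bystander: glass jar of screws, 72 mm across, 94 mm high, origin underneath.
- bulb_box: Bystander: cardboard box 60 x 60 x 115 mm high, origin underneath.
- scissors: Bystander: scissors lying flat, about 210 mm long, 12 mm high, origin near the pivot.
- screwdriver: Bystander: screwdriver lying flat, about 200 mm long, 30 mm high, origin underneath.
- tape_roll: Bystander: empty black tape core lying flat, 90 mm across, 30 mm high, origin underneath.
Things that resemble listed ones, but are neither listed nor needed, are in the scene too. What is shaped like the part that bears carrier_grip but purple or red is not meant.

How it is judged (in metres and radians):
On the way, in this order (a step that is already met when the one before it is completed fails the run):
1. the carrier's lamp-cap end is in under the guard roof, its foot at or above deck level (x of carrier_foot in the frame of tester between -0.045 and 0.03 m and y of carrier_foot in the frame of tester between -0.1 and 0.1 m and z of carrier_foot in the frame of tester between 0.0255 and 0.06 m), for 0.1 s.
2. the foot is fully home in the recess, flat (foot's underside within 3.5 mm of the recess floor), and the fingers have let go of the carrier (z of carrier_foot in the frame of tester between 0.012 and 0.0215 m and x of carrier_foot in the frame of tester between -0.02 and 0.03 m and y of carrier_foot in the frame of tester between -0.09 and 0.09 m and angle between carrier_foot's own z axis and vertical below 0.06 rad and contact force between the fingers and carrier below 0.1 N), for 0.2 s.
3. the isolator lever is over to the back (beyond 0.85 rad), the carrier still home (z of carrier_foot in the frame of tester between 0.012 and 0.0215 m and x of carrier_foot in the frame of tester between -0.02 and 0.03 m and y of carrier_foot in the frame of tester between -0.09 and 0.09 m and angle between carrier_foot's own z axis and vertical below 0.06 rad and value of joint isolator above 0.85 rad), for 0.2 s.
4. the test button is pressed down (beyond 4 mm of its 6 mm), carrier home and lever over (all of step 3 and value of joint test_button above 0.004 m), for 0.1 s.
At the end, for the whole second after the job is handed in: The carrier lies at rest and released in the recess under the guard: underside of its foot within 3.5 mm of the recess floor, tilted less than 0.06 rad; the isolator lever is over to the back (beyond 0.85 rad) and the test button, after being pressed beyond 4 mm, is up again (all of step 3 and value of joint test_button below 0.002 m and linear speed of carrier below 0.02 m/s); the robot touches nothing.
It fails at once if a bystander is shifted by more than 40 mm (distance of any of lamp_a, lamp_b, screw_jar, bulb_box, scissors, screwdriver, tape_roll from where it was at the start of the episode above 0.04 m).
It also fails if it takes over 61 s, if anything falls off the work surface, if the arm or the gripper's body presses on something with over 40 N, if the wrist force passes 120 N, or if a joint passes its speed limit or range.

## Working session

There is one attempt and no reset: what is moved stays moved. The work goes in short steps, Python scripts to look and compute and a tool call to move; the robot and the scene stay as the last step left them, time stands still between calls to the robot, and variables do not carry over. Pictures are saved under pics/ and viewed, about 8 in all and at most 12, crops included, and the job is handed in when it is done.

Besides the shell and the picture viewer there is one more tool, called after "Emit:" as name(argument=value, ...) on one line, values as JSON. arm_command: Moves the arm, as the interface text tells. Its arguments: {"type":"object","properties":{"delta_pos":{"type":"array","items":{"type":"array","items":{"type":"number"}}},"turn":{"type":"array","items":{"type":"array","items":{"type":"number"}}},"grip":{"type":"array","items":{"type":"number"}},"force":{"type":"number"}},"required":["delta_pos","turn","grip"]}

```bash
mkdir -p pics; ls; python3 - <<'E'
from cell import env, eyes
import cv2,numpy as np
for n in ("top","side"):
    p,d=eyes.grab_frame(n); cv2.imwrite(f"pics/{n}0.png",p); np.save(f"pics/{n}0.npy",d)
    i=eyes.camera_info(n); print(n,{k:np.round(v,3) if k=="world_from_camera" else v for k,v in i.items()})
s=env.get_state();print({k:np.round(v,3) for k,v in s.items()}, env.grip_depth)
E
```

```text
pics
top {'fx': 401.0887386981737, 'fy': 401.0887386981737, 'cx': 275.56370206916216, 'cy': 217.35838093661806, 'world_from_camera': array([[-0.013,  0.99 , -0.139,  0.285],
       [-1.   , -0.014, -0.004, -0.066],
       [-0.006,  0.139,  0.99 ,  1.692],
       [ 0.   ,  0.   ,  0.   ,  1.   ]])}
side {'fx': 430.50404836897854, 'fy': 430.50404836897854, 'cx': 279.50991081307194, 'cy': 211.16899167640102, 'world_from_camera': array([[-0.997,  0.057, -0.053,  0.43 ],
       [-0.078, -0.704,  0.706,  0.894],
       [ 0.003,  0.708,  0.707,  1.129],
       [ 0.   ,  0.   ,  0.   ,  1.   ]])}
{'time': np.float64(0.1), 'q': array([ 89.453,  28.748, -24.453,  88.885,  12.652,  65.219, -12.051]), 'joint_velocities': array([-0.086, -0.124, -0.028, -0.13 , -0.022, -0.054, -0.02 ]), 'joint_efforts': array([-1.1000e-02, -5.7082e+01, -5.8390e+00, -2.8175e+01,  1.0000e-02,
        6.0000e-03, -0.0000e+00]), 'tcp_pos': array([ 0.175, -0.625,  0.23 ]), 'ee_rot': array([-1.79901e+02, -2.00000e-03,  1.56270e+01]), 'contact_force': array([ 0.3  , -0.148,  0.82 ]), 'torque': array([ 0.037,  0.062, -0.014]), 'finger_gap': np.float64(0.997)} 0.0187
```

View pics/top0.png

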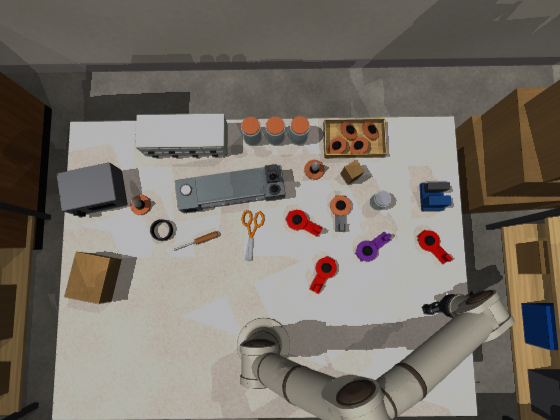

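View pics/side0.png

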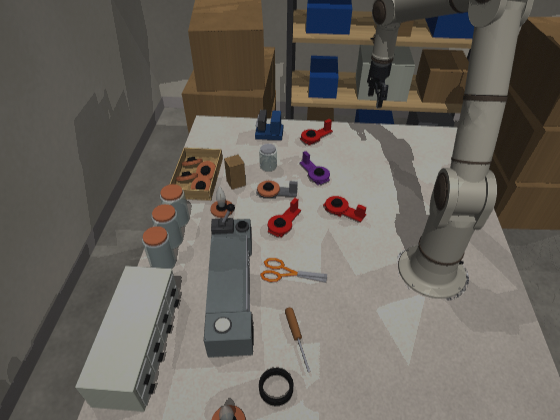

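Candidates: grey carrier with copper cap (top picture, cap 341,206, grip 342,225). Lookalikes: red at (299,220), (326,268) and (430,240), purple at (369,250), finished lamps at (314,169) and (140,205). The tester is the grey block from (178,195) to (285,180), and its lever/button end is at (272,180). I choose the grey one and check it in a crop.

```bash
cat > h.py <<'E'
import numpy as np, cv2
from cell import env, eyes
def cloud(n,d):
    i=eyes.camera_info(n); v,u=np.mgrid[:d.shape[0],:d.shape[1]]
    P=np.stack([(u-i["cx"])/i["fx"]*d,-(v-i["cy"])/i["fy"]*d,-d],-1)
    T=np.array(i["world_from_camera"]); W=P@T[:3,:3].T+T[:3,3]; W[d<=0]=np.nan; return W
def proj(n,p):
    i=eyes.camera_info(n); T=np.array(i["world_from_camera"]); q=(np.asarray(p)-T[:3,3])@T[:3,:3]
    return np.stack([i["cx"]+i["fx"]*q[...,0]/-q[...,2], i["cy"]+i["fy"]*-q[...,1]/-q[...,2]],-1)
E
python3 - <<'E'
from h import *
d=np.load("pics/top0.npy"); p=cv2.imread("pics/top0.png"); W=cloud("top",d)
print("bench z",np.nanmedian(W[240:300,150:230,2]))
r=np.zeros(d.shape,bool); r[155:215,170:300]=1
m=r&(abs(W[...,2]-.096)<.008)
R=cv2.minAreaRect((W[m][:,:2]*1000).astype(np.float32)); print("tester",m.sum(),R,cv2.boxPoints(R))
r[:]=0; r[190:240,325:362]=1
for lo,hi in((.005,.03),(.03,.05),(.05,.08)):
    m=r&(W[...,2]>lo)&(W[...,2]<hi); print(lo,m.sum(),np.round(W[m].mean(0),4),cv2.minAreaRect((W[m][:,:2]*1000).astype(np.float32)))
for uv in [(272,180),(342,225),(341,206)]: print(uv,W[uv[1],uv[0]])
a=cv2.resize(p[155:220,170:300],None,fx=5,fy=5,interpolation=cv2.INTER_CUBIC)
b=cv2.resize(p[190:240,320:365],None,fx=6,fy=6,interpolation=cv2.INTER_CUBIC)
o=np.zeros((325+300,650,3),np.uint8);o[:325]=a;o[325:,:270]=b
s=cv2.resize(cv2.imread("pics/side0.png")[165:210,245:305],None,fx=6,fy=6,interpolation=cv2.INTER_CUBIC);o[325:595,280:640]=s
cv2.imwrite("pics/c1.png",o[:600])
E
```

```text
bench z -0.0006609403095945154
tester 2670 ((636.8516845703125, 128.25189208984375), (127.71005249023438, 440.1485900878906), 7.665087699890137) [[544.2132  337.84262]
 [602.9212  -98.37311]
 [729.4902  -81.33884]
 [670.78217 354.8769 ]]
0.005 399 [ 0.5342 -0.3332  0.0178] ((529.8745727539062, -344.66973876953125), (153.34066772460938, 211.45472717285156), 88.32331085205078)
0.03 184 [ 0.5599 -0.3313  0.0359] ((535.11083984375, -318.7167053222656), (81.74211883544922, 144.80332946777344), 69.48554992675781)
0.05 36 [ 0.4793 -0.3269  0.0616] ((512.018798828125, -329.95294189453125), (15.445624351501465, 109.85275268554688), 85.86161804199219)
(272, 180) [ 0.65623754 -0.04628322  0.12304963]
(342, 225) [ 0.47773223 -0.32884088  0.06651696]
(341, 206) [ 0.55914619 -0.33029941  0.04956353]
```

View pics/c1.png

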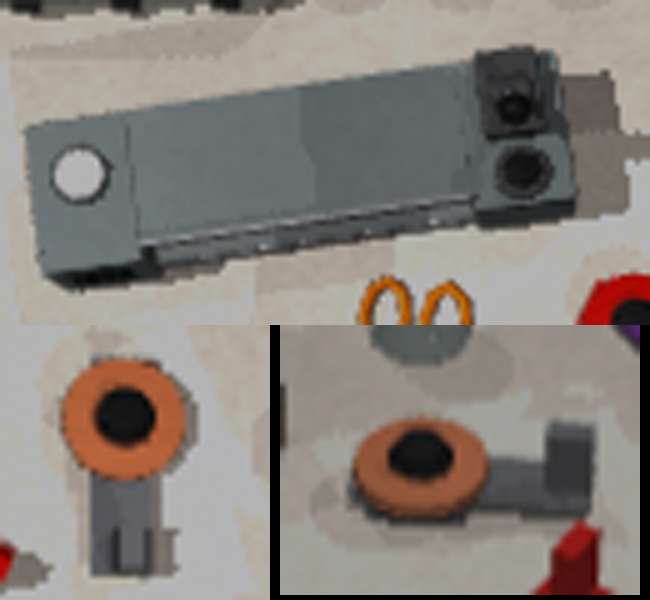

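The crop shows the grey carrier: copper cap at (124,417), lampholder black, grey grip at (130,548). Lever knob (515,105) and button (522,172) sit at the tester's right end. Next I move above the grip and look from near.

```bash
cat >> h.py <<'E'
from scipy.spatial.transform import Rotation as Rn
A=np.radians(7.667); TO=np.array([.6388,.1285,0]); TR=np.array([[np.cos(A),-np.sin(A),0],[np.sin(A),np.cos(A),0],[0,0,1]])
def delta(pos,yaw,ref=None):
    s=env.get_state(); p,r=(s["tcp_pos"],s["ee_rot"]) if ref is None else ref
    R=Rn.from_euler("xyz",r,degrees=True); G=Rn.from_euler("xyz",[180,0,yaw],degrees=True)
    print("delta mm",np.round(R.inv().apply(np.asarray(pos)-p)*1000,1),"turn",np.round((R.inv()*G).as_rotvec(degrees=True),2))
def st():
    s=env.get_state(); print({k:np.round(s[k],4) for k in("time","tcp_pos","ee_rot","contact_force","torque","finger_gap")})
    print("tester frame",np.round((np.array(s["tcp_pos"])-TO)@TR*1000,1))
E
python3 - <<'E'
from h import *
delta([.47,-.329,.22],0)
i=eyes.camera_info("wrist");print(i["fx"],np.round(i["world_from_camera"],3))
E
```

```text
delta mm [ 364.1 -205.9   10.7] turn [-1.000e-01  1.000e-02  1.563e+01]
359.0540653759209 [[ 0.27   0.909  0.317  0.257]
 [-0.963  0.256  0.087 -0.603]
 [-0.002 -0.329  0.944  0.373]
 [ 0.     0.     0.     1.   ]]
```

Emit:
arm_command(delta_pos=[[52,-29,1.5],[104,-58,3],[156,-88,4.5],[208,-118,6],[260,-147,7.5],[312,-177,9],[364,-206,10.7],[364,-206,10.7]], turn=[[0,0,2.2],[0,0,4.5],[0,0,6.7],[0,0,8.9],[0,0,11.2],[0,0,13.4],[-0.1,0,15.6],[-0.1,0,15.6]], grip=[1,1,1,1,1,1,1,1])

```text
time: 1.1
tcp_pos: [0.4745, -0.323, 0.2206]
ee_rot: [-179.9, -0.1, 0.6]
contact_force: [0.2, -0.8, 0.4]
finger_gap: 1.003
```

```bash
python3 - <<'E'
from h import *
st()
p,d=eyes.grab_frame("wrist"); cv2.imwrite("pics/w1.png",p); np.save("pics/w1.npy",d); W=cloud("wrist",d); np.save("pics/w1W.npy",W)
m=(abs(W[...,0]-.48)<.05)&(abs(W[...,1]+.329)<.05)&(abs(W[...,2]-.064)<.008)
print("grip top",m.sum(),W[m].mean(0),cv2.minAreaRect((W[m][:,:2]*1000).astype(np.float32)))
hsv=cv2.cvtColor(p,cv2.COLOR_BGR2HSV)
m=(abs(W[...,0]-.57)<.07)&(abs(W[...,1]+.329)<.07)&(hsv[...,0]<18)&(hsv[...,1]>110)&(W[...,2]>.015)
c,r=cv2.minEnclosingCircle((W[m][:,:2]*1000).astype(np.float32));print("cap",m.sum(),c,r)
st()
E
```

```text
{'time': np.float64(1.1), 'tcp_pos': array([ 0.4745, -0.323 ,  0.2206]), 'ee_rot': array([-1.799329e+02, -1.386000e-01,  6.281000e-01]), 'contact_force': array([ 0.1791, -0.8033,  0.3709]), 'torque': array([-0.0107, -0.0091, -0.0307]), 'finger_gap': np.float64(1.0026)}
tester frame [-223.  -425.6  220.6]
grip top 648 [ 0.46989285 -0.33038108  0.06357652] ((468.6871337890625, -330.29022216796875), (15.97846794128418, 30.763212203979492), 88.22502136230469)
cap 6065 (564.5625610351562, -334.29296875) 43.5638542175293
{'time': np.float64(1.15), 'tcp_pos': array([ 0.4721, -0.3264,  0.2204]), 'ee_rot': array([ 1.799709e+02, -2.580000e-02,  3.994000e-01]), 'contact_force': array([-0.8011, -1.1402, -0.1436]), 'torque': array([-0.1315,  0.0987, -0.0019]), 'finger_gap': np.float64(0.9981)}
tester frame [-225.9 -428.5  220.4]
```

View pics/w1.png

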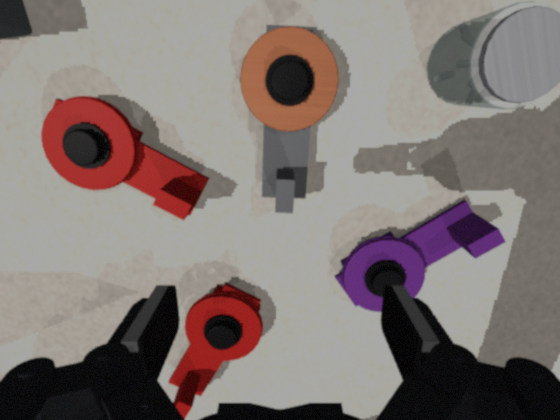

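The wrist picture shows the grey carrier: cap at (290,80), grip at (285,195). The red and purple ones are clear of it. The arm was still settling, so I measure again at rest.

```bash
python3 - <<'E'
from h import *
eyes.grab_frame("wrist");eyes.grab_frame("wrist")
st()
p,d=eyes.grab_frame("wrist");  W=cloud("wrist",d)
m=(abs(W[...,0]-.48)<.05)&(abs(W[...,1]+.329)<.05)&(abs(W[...,2]-.064)<.008)
r=cv2.minAreaRect((W[m][:,:2]*1000).astype(np.float32));print("grip top",m.sum(),W[m].mean(0),r)
hsv=cv2.cvtColor(p,cv2.COLOR_BGR2HSV)
m=(abs(W[...,0]-.57)<.07)&(abs(W[...,1]+.329)<.07)&(hsv[...,0]<18)&(hsv[...,1]>110)&(W[...,2]>.015)
c,rr=cv2.minEnclosingCircle((W[m][:,:2]*1000).astype(np.float32));print("cap",m.sum(),c,rr)
g=np.array(r[0]); yaw=np.degrees(np.arctan2(*(np.array(c)-g)[::-1]));print(yaw)
st(); delta([g[0]/1000,g[1]/1000,.022],yaw)
E
```

```text
{'time': np.float64(1.25), 'tcp_pos': array([ 0.4694, -0.33  ,  0.2201]), 'ee_rot': array([1.798979e+02, 5.920000e-02, 2.160000e-02]), 'contact_force': array([-0.4181, -0.0243, -0.8498]), 'torque': array([-0.0423,  0.0114,  0.0148]), 'finger_gap': np.float64(1.0003)}
tester frame [-229.1 -431.8  220.1]
grip top 652 [ 0.47239133 -0.32753757  0.06393592] ((471.07611083984375, -327.4947204589844), (15.93439769744873, 30.62433624267578), 88.10576629638672)
cap 6213 (567.0277709960938, -331.755615234375) 43.61374282836914
-2.5426449625331307
{'time': np.float64(1.3), 'tcp_pos': array([ 0.4689, -0.3308,  0.2202]), 'ee_rot': array([ 1.798882e+02,  5.850000e-02, -7.790000e-02]), 'contact_force': array([ 0.4086, -0.5573,  0.1373]), 'torque': array([-0.0148, -0.015 ,  0.0244]), 'finger_gap': np.float64(1.0005)}
tester frame [-229.6 -432.5  220.2]
delta mm [  2.4  -3.7 198.2] turn [0.11 0.06 2.46]
```

Emit:
arm_command(delta_pos=[[1.8,-2.5,40],[1.8,-2.5,90],[1.8,-2.5,140],[1.8,-2.5,175],[1.8,-2.5,190],[1.8,-2.5,194],[1.8,-2.5,194],[1.8,-2.5,194]], turn=[[0,0,2.3],[0,0,2.3],[0,0,2.3],[0,0,2.3],[0,0,2.3],[0,0,2.3],[0,0,2.3],[0,0,2.3]], grip=[0.5,0.5,0.5,0.5,0.5,0.5,0.5,0.5], force=60)

```text
time: 2.3
tcp_pos: [0.473, -0.3281, 0.0281]
ee_rot: [179.8, -0.1, -2.3]
contact_force: [0.8, -0.0, 0.2]
finger_gap: 0.499
```

Emit:
arm_command(delta_pos=[[0,0,0],[0,0,0],[0,0,0],[0,0,0],[0,0,0],[0,0,-4],[0,0,-8],[0,0,-8]], turn=[[0,0,0],[0,0,0],[0,0,0],[0,0,0],[0,0,0],[0,0,0],[0,0,0],[0,0,0]], grip=[0,0,0,0,0,0,0,0])

```text
time: 3.3
tcp_pos: [0.472, -0.3274, 0.0348]
ee_rot: [179.9, -0.0, -2.3]
contact_force: [-0.8, -0.3, -1.9]
finger_gap: 0.178
```

```bash
python3 - <<'E'
from h import *
eyes.grab_frame("wrist");st()
E
```

```text
{'time': np.float64(3.35), 'tcp_pos': array([ 0.4719, -0.3274,  0.0346]), 'ee_rot': array([ 1.798987e+02, -1.620000e-02, -2.275600e+00]), 'contact_force': array([-0.6638,  0.934 , -0.8776]), 'torque': array([0.0039, 0.1374, 0.022 ]), 'finger_gap': np.float64(0.1804)}
tester frame [-226.2 -429.5   34.6]
```

```bash
python3 - <<'E'
from h import *
w=lambda x,y,z:TO+TR@np.array([x,y,z])/1000
print(w(-215,-75,130)); delta(w(-215,-75,130),7.67)
E
```

```text
[0.43572821 0.02548617 0.13      ]
delta mm [ -50.2 -351.   -96. ] turn [ 0.1  -0.01 -9.95]
```

Emit:
arm_command(delta_pos=[[0,0,-45],[-5,-20,-96],[-14,-75,-96],[-22,-133,-96],[-30,-191,-96],[-38,-249,-96],[-45,-303,-96],[-50,-351,-96]], turn=[[0,0,0],[0,0,0],[0,0,-1.5],[0,0,-3],[0,0,-5],[0,0,-7],[0,0,-9],[0.1,0,-10]], grip=[0,0,0,0,0,0,0,0])

```text
time: 4.35
tcp_pos: [0.4354, 0.0275, 0.1301]
ee_rot: [180.0, -0.0, 7.8]
contact_force: [0.8, 0.7, -2.2]
finger_gap: 0.179
```

```bash
python3 - <<'E'
from h import *
for k in range(4): p,d=eyes.grab_frame("side")
st(); cv2.imwrite("pics/s2.png",p)
w=lambda x,y,z:TO+TR@np.array([x,y,z])/1000
delta(w(-215,-75,63.5),7.67)
a=cv2.resize(p[170:380,150:400],None,fx=2.8,fy=2.8,interpolation=cv2.INTER_CUBIC); cv2.imwrite("pics/s2c.png",a)
W=cloud("top",eyes.grab_frame("top")[1]); pt,dt=eyes.grab_frame("top"); W=cloud("top",dt)
hsv=cv2.cvtColor(pt,cv2.COLOR_BGR2HSV)
m=(abs(W[...,0]-.54)<.1)&(abs(W[...,1]-.05)<.1)&(hsv[...,0]<18)&(hsv[...,1]>110)&(W[...,2]>.08)
c,rr=cv2.minEnclosingCircle((W[m][:,:2]*1000).astype(np.float32)); print(m.sum(),c,rr,np.median(W[m][:,2]))
print((np.array([c[0],c[1],0])/1000-TO)@TR*1000); st()
E
```

```text
{'time': np.float64(4.55), 'tcp_pos': array([0.4357, 0.0264, 0.13  ]), 'ee_rot': array([ 1.799895e+02, -3.200000e-03,  7.893300e+00]), 'contact_force': array([ 0.5848, -0.7719, -1.4091]), 'torque': array([-0.0575,  0.1892,  0.0809]), 'finger_gap': np.float64(0.1813)}
tester frame [-214.9  -74.1  130. ]
delta mm [-0.1  0.9 66.5] turn [ 0.01 -0.    0.22]
103 (520.2877197265625, 29.069828033447266) 54.10032653808594 0.1306940446000444
[-130.71832084  -82.72992367    0.        ]
{'time': np.float64(4.65), 'tcp_pos': array([0.4359, 0.0245, 0.1298]), 'ee_rot': array([1.799668e+02, 1.720000e-02, 7.658600e+00]), 'contact_force': array([ 0.5555, -1.0576, -1.8329]), 'torque': array([-0.0638,  0.1704,  0.0103]), 'finger_gap': np.float64(0.1775)}
tester frame [-215.   -76.   129.8]
```

View pics/s2c.png

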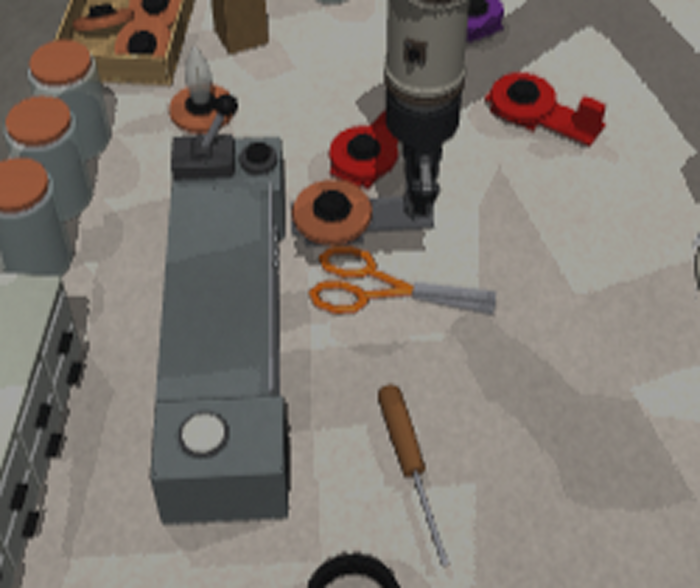

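The side crop shows the carrier held level in front of the tester: cap at (333,212), clear of the scissors and the red one. I lower it and check the foot height.

Emit:
arm_command(delta_pos=[[0,0,20],[0,0,45],[0,0,60],[0,0,66],[0,0,66],[0,0,66],[0,0,66],[0,0,66]], turn=[[0,0,0],[0,0,0],[0,0,0],[0,0,0],[0,0,0],[0,0,0],[0,0,0],[0,0,0]], grip=[0,0,0,0,0,0,0,0])

```text
time: 5.65
tcp_pos: [0.4363, 0.0255, 0.0644]
ee_rot: [180.0, -0.1, 7.7]
contact_force: [0.3, -0.1, -0.8]
finger_gap: 0.179
```

```bash
python3 - <<'E'
from h import *
st(); p,d=eyes.grab_frame("side"); W=cloud("side",d); hsv=cv2.cvtColor(p,cv2.COLOR_BGR2HSV)
V=(W-TO)@TR*1000
L=(abs(V[...,0]+120)<20)&(abs(V[...,1]+75)<20)&(V[...,2]>55)&(hsv[...,2]<70)
print("holder top",L.sum(),np.percentile(V[L],[5,50,95],axis=0).round(1))
C=(abs(V[...,0]+120)<60)&(abs(V[...,1]+75)<60)&(hsv[...,0]<18)&(hsv[...,1]>110)&(V[...,2]>40)&(V[...,2]<90)
q=V[C]; n=np.c_[q[:,:2],np.ones(len(q))]
k=q[:,2]>np.percentile(q[:,2],30); 
co=np.linalg.lstsq(n[k],q[k,2],rcond=None)[0]; print("cap",C.sum(),cv2.minEnclosingCircle(q[:,:2].astype(np.float32)),np.median(q[:,2]),"tilt",co[:2])
W1=np.load("pics/w1W.npy");m=(abs(W1[...,0]-.567)<.015)&(abs(W1[...,1]+.332)<.015);print("bench holder z",np.nanpercentile(W1[m][:,2],[5,50,95]))
w=lambda x,y,z:TO+TR@np.array([x,y,z])/1000
delta(w(-110,-75,63.5),7.67)
E
```

```text
{'time': np.float64(5.65), 'tcp_pos': array([0.4363, 0.0255, 0.0644]), 'ee_rot': array([ 1.799824e+02, -5.710000e-02,  7.729800e+00]), 'contact_force': array([ 0.2658, -0.0586, -0.8386]), 'torque': array([-0.0099,  0.1255,  0.011 ]), 'finger_gap': np.float64(0.179)}
tester frame [-214.4  -75.    64.4]
holder top 106 [[-138.1  -85.6   67. ]
 [-120.2  -69.    78.2]
 [-104.4  -58.3   83.1]]
cap 377 ((-120.23526000976562, -73.16305541992188), 43.95840835571289) 65.95329618493473 tilt [-0.00792184  0.00164799]
bench holder z [0.03294078 0.04327898 0.04469701]
delta mm [1.045e+02 1.000e-01 9.000e-01] turn [ 0.01 -0.05  0.07]
```

Emit:
arm_command(delta_pos=[[15,0,0],[35,0,0],[55,0,0],[75,0,0],[95,0,0],[115,0,0],[127,0,0],[127,0,0]], turn=[[0,0,0],[0,0,0],[0,0,0],[0,0,0],[0,0,0],[0,0,0],[0,0,0],[0,0,0]], grip=[0,0,0,0,0,0,0,0])

```text
time: 6.7
tcp_pos: [0.5627, 0.043, 0.0639]
ee_rot: [-180.0, -0.0, 7.7]
contact_force: [0.4, -0.2, -2.5]
finger_gap: 0.18
```

Emit:
arm_command(delta_pos=[[0,0,1],[0,0,2],[0,0,3],[0,0,4],[0,0,5],[0,0,6],[0,0,7],[0,0,7]], turn=[[0,0,0],[0,0,0],[0,0,0],[0,0,0],[0,0,0],[0,0,0],[0,0,0],[0,0,0]], grip=[0,0,0,0,0,0,0,0])

```text
time: 7.7
tcp_pos: [0.5617, 0.0426, 0.0576]
ee_rot: [180.0, -0.0, 7.7]
contact_force: [-3.4, -0.6, 4.8]
finger_gap: 0.18
```

```bash
python3 - <<'E'
from h import *
st(); eyes.grab_frame("side"); st()
E
```

```text
{'time': np.float64(7.7), 'tcp_pos': array([0.5617, 0.0426, 0.0576]), 'ee_rot': array([ 1.799728e+02, -5.300000e-03,  7.735400e+00]), 'contact_force': array([-3.3949, -0.6211,  4.753 ]), 'torque': array([-0.1403,  0.5545, -0.0355]), 'finger_gap': np.float64(0.1803)}
tester frame [-87.8 -74.8  57.6]
{'time': np.float64(7.75), 'tcp_pos': array([0.5617, 0.0426, 0.0575]), 'ee_rot': array([ 1.79974e+02, -4.90000e-03,  7.73650e+00]), 'contact_force': array([-3.1406, -1.0937,  4.9885]), 'torque': array([-0.1697,  0.6374, -0.0124]), 'finger_gap': np.float64(0.1829)}
tester frame [-87.9 -74.8  57.5]
```

Emit:
arm_command(delta_pos=[[0,-4,0],[0,-8,0],[0,-12,0],[0,-16,0],[0,-20,0],[0,-24,0],[0,-27,0],[0,-27,0]], turn=[[0,0,0],[0,0,0],[0,0,0],[0,0,0],[0,0,0],[0,0,0],[0,0,0],[0,0,0]], grip=[0,0,0,0,0,0,0,0])

```text
time: 8.75
tcp_pos: [0.5584, 0.0698, 0.0573]
ee_rot: [180.0, -0.0, 7.8]
contact_force: [0.0, -3.1, 6.4]
finger_gap: 0.178
```

Emit:
arm_command(delta_pos=[[0,-1,0],[0,-2,0],[0,-3,0],[0,-4,0],[0,-5,0],[0,-6,0],[0,-7,0],[0,-7,0]], turn=[[0,0,0],[0,0,0],[0,0,0],[0,0,0],[0,0,0],[0,0,0],[0,0,0],[0,0,0]], grip=[0,0,0,0,0,0,0,0])

```text
time: 9.75
tcp_pos: [0.5575, 0.0763, 0.0573]
ee_rot: [180.0, -0.0, 7.7]
contact_force: [0.2, -3.4, 6.2]
finger_gap: 0.183
```

```bash
python3 - <<'E'
from h import *
st()
E
```

```text
{'time': np.float64(9.75), 'tcp_pos': array([0.5575, 0.0763, 0.0573]), 'ee_rot': array([ 1.799739e+02, -3.710000e-02,  7.730400e+00]), 'contact_force': array([ 0.2079, -3.449 ,  6.2399]), 'torque': array([-1.1336, -0.3032, -0.2708]), 'finger_gap': np.float64(0.1828)}
tester frame [-87.6 -40.9  57.3]
```

Emit:
arm_command(delta_pos=[[0,-1.5,0],[0,-3,0],[0,-4.5,0],[0,-6,0],[0,-7,0],[0,-8,0],[0,-8,0],[0,-8,0]], turn=[[0,0,0],[0,0,0],[0,0,0],[0,0,0],[0,0,0],[0,0,0],[0,0,0],[0,0,0]], grip=[0,0,0,0,0,0,0,0])

```text
time: 10.75
tcp_pos: [0.5562, 0.0847, 0.0572]
ee_rot: [-180.0, -0.0, 7.8]
contact_force: [-0.7, -3.7, 5.0]
finger_gap: 0.177
```

Emit:
arm_command(delta_pos=[[0,-1.5,0],[0,-3,0],[0,-4.5,0],[0,-6,0],[0,-7,0],[0,-8,0],[0,-8,0],[0,-8,0]], turn=[[0,0,0],[0,0,0],[0,0,0],[0,0,0],[0,0,0],[0,0,0],[0,0,0],[0,0,0]], grip=[0,0,0,0,0,0,0,0])

```text
time: 11.75
tcp_pos: [0.5551, 0.0921, 0.057]
ee_rot: [180.0, -0.0, 7.7]
contact_force: [0.0, -0.3, -1.2]
finger_gap: 0.178
```

The deck force is gone, with only the weight hanging, so the foot is over the recess. I lower it in.

Emit:
arm_command(delta_pos=[[0,-1,1],[0,-1,2],[0,-1,3.5],[0,-1,5],[0,-1,6.5],[0,-1,8],[0,-1,9],[0,-1,9]], turn=[[0,0,0],[0,0,0],[0,0,0],[0,0,0],[0,0,0],[0,0,0],[0,0,0],[0,0,0]], grip=[0,0,0,0,0,0,0,0])

```text
time: 12.75
tcp_pos: [0.5549, 0.0932, 0.0479]
ee_rot: [180.0, 0.0, 7.7]
contact_force: [0.9, 0.7, -1.6]
finger_gap: 0.179
```

```bash
python3 - <<'E'
from h import *
st()
E
```

```text
{'time': np.float64(12.75), 'tcp_pos': array([0.5549, 0.0932, 0.0479]), 'ee_rot': array([1.799991e+02, 1.800000e-03, 7.734900e+00]), 'contact_force': array([ 0.9004,  0.728 , -1.5831]), 'torque': array([-0.033 ,  0.1144, -0.0278]), 'finger_gap': np.float64(0.1794)}
tester frame [-87.9 -23.8  47.9]
```

Emit:
arm_command(delta_pos=[[0,0,1],[0,0,1.7],[0,0,1.7],[0,0,1.7],[0,0,1.7],[0,0,1.7],[0,0,1.7],[0,0,1.7]], turn=[[0,0,0],[0,0,0],[0,0,0],[0,0,0],[0,0,0],[0,0,0],[0,0,0],[0,0,0]], grip=[0,0,0,0.25,0.35,0.5,0.6,0.6])

```text
time: 13.75
tcp_pos: [0.555, 0.0932, 0.0464]
ee_rot: [180.0, -0.0, 7.7]
contact_force: [0.3, 1.2, -0.2]
finger_gap: 0.598
```

```bash
python3 - <<'E'
from h import *
st()
E
```

```text
{'time': np.float64(13.75), 'tcp_pos': array([0.555 , 0.0932, 0.0464]), 'ee_rot': array([ 1.799989e+02, -1.460000e-02,  7.727700e+00]), 'contact_force': array([ 0.3213,  1.2059, -0.2429]), 'torque': array([ 0.0138, -0.0673,  0.0394]), 'finger_gap': np.float64(0.5984)}
tester frame [-87.8 -23.8  46.4]
```

Emit:
arm_command(delta_pos=[[0,0,-20],[0,0,-50],[0,0,-90],[0,0,-130],[-20,0,-160],[-20,0,-160],[-20,0,-160],[-20,0,-160]], turn=[[0,0,0],[0,0,0],[0,0,0],[0,0,0],[0,0,0],[0,0,0],[0,0,0],[0,0,0]], grip=[0.6,0.6,0.6,0.6,0.6,0.6,0.6,0.6])

```text
time: 14.75
tcp_pos: [0.5348, 0.0903, 0.2054]
ee_rot: [-180.0, 0.1, 7.7]
contact_force: [-0.2, 1.0, 0.3]
finger_gap: 0.6
```

```bash
python3 - <<'E'
from h import *
st(); p,d=eyes.grab_frame("wrist"); cv2.imwrite("pics/w3.png",p)
V=(cloud("wrist",d)-TO)@TR*1000
m=(abs(V[...,0]+87)<30)&(abs(V[...,1]+24)<25)&(V[...,2]>70)&(V[...,2]<100)
print("grip top",m.sum(),np.percentile(V[m][:,2],[10,50,90]),cv2.minAreaRect(V[m][:,:2].astype(np.float32)))
r=(abs(V[...,0])<40)&(abs(V[...,1])<60); print("roof z",np.nanmedian(V[r][:,2]))
b=(abs(V[...,0]+68)<3)&(abs(V[...,1]+24)<15);print("bar top near front",np.nanpercentile(V[b][:,2],[10,50,90]))
b=(abs(V[...,0]+107)<3)&(abs(V[...,1]+24)<18);print("bar top rear",np.nanpercentile(V[b][:,2],[10,50,90]))
E
```

```text
{'time': np.float64(14.75), 'tcp_pos': array([0.5348, 0.0903, 0.2054]), 'ee_rot': array([-1.799892e+02,  7.740000e-02,  7.723900e+00]), 'contact_force': array([-0.2064,  1.0229,  0.2966]), 'torque': array([-0.0224,  0.0052, -0.0083]), 'finger_gap': np.float64(0.5999)}
tester frame [-108.2  -24.   205.4]
grip top 859 [80.81553738 81.93323726 82.81170399] ((-88.5861587524414, -23.6503963470459), (15.984986305236816, 29.861225128173828), 89.99166870117188)
roof z 95.89550768960781
bar top near front [35.04829347 35.99104075 36.99865019]
bar top rear [35.20353571 35.44472355 35.85281131]
```

View pics/w3.png

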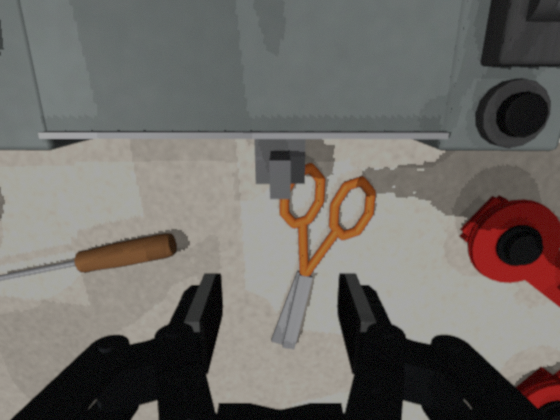

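The wrist picture shows the carrier home: grip at (280,175), bar going in under the roof. Grip top is at 82 mm and the bar at 36 mm front and rear, so it is flat. Button is at (522,115). Next is the lever.

Emit:
arm_command(delta_pos=[[5,30,0],[11,60,0],[17,90,0],[23,120,0],[30,145,0],[33,153,0],[33,153,0],[33,153,0]], turn=[[0,0,0],[0,0,0],[0,0,0],[0,0,0],[0,0,0],[0,0,0],[0,0,0],[0,0,0]], grip=[0,0,0,0,0,0,0,0])

```text
time: 15.8
tcp_pos: [0.588, -0.0549, 0.2061]
ee_rot: [-179.9, 0.0, 7.8]
contact_force: [0.3, 0.1, 0.3]
finger_gap: -0.002
```

```bash
python3 - <<'E'
from h import *
st(); p,d=eyes.grab_frame("wrist"); cv2.imwrite("pics/w4.png",p)
V=(cloud("wrist",d)-TO)@TR*1000
m=(abs(V[...,0]-10)<50)&(abs(V[...,1]+177)<40)&(V[...,2]>175)&(V[...,2]<215)
print("knob",m.sum(),np.percentile(V[m],[2,50,98],axis=0).round(1))
m=(abs(V[...,0]+39)<25)&(abs(V[...,1]+177)<25)&(abs(V[...,2]-118)<5)
print("button",m.sum(),np.percentile(V[m],[2,50,98],axis=0).round(1))
E
```

```text
{'time': np.float64(15.8), 'tcp_pos': array([ 0.588 , -0.0549,  0.2061]), 'ee_rot': array([-1.799439e+02,  1.410000e-02,  7.849600e+00]), 'contact_force': array([0.2871, 0.1055, 0.3494]), 'torque': array([ 0.0139,  0.0154, -0.0135]), 'finger_gap': np.float64(-0.0022)}
tester frame [ -74.8 -175.   206.1]
knob 2875 [[ -18.4 -188.1  192.6]
 [  -6.6 -176.9  200.4]
 [   3.8 -165.7  204.1]]
button 890 [[ -50.8 -189.6  116. ]
 [ -41.5 -176.9  118.1]
 [ -33.6 -164.5  119.5]]
```

View pics/w4.png

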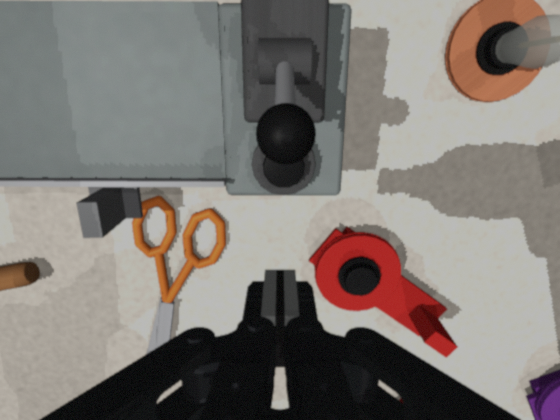

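Knob at (285,133), button just below it at (285,165). The knob is at tester (-7,-177,191). I push it over with shut fingers.

Emit:
arm_command(delta_pos=[[0,1,12],[10,1,24],[28,1,24],[42,1,24],[56,1,24],[70,1,24],[84,1,24],[95,1,24]], turn=[[0,0,0],[0,0,0],[0,0,0],[0,0,0],[0,0,0],[0,0,0],[0,0,0],[0,0,0]], grip=[0,0,0,0,0,0,0,0])

```text
time: 16.85
tcp_pos: [0.6836, -0.0447, 0.1822]
ee_rot: [180.0, -0.0, 7.7]
contact_force: [-1.4, 0.1, -0.8]
finger_gap: 0.002
```

Emit:
arm_command(delta_pos=[[2,0,0],[4,0,0],[6,0,0],[8,0,0],[10,0,0],[12,0,0],[13,0,0],[13,0,0]], turn=[[0,0,0],[0,0,0],[0,0,0],[0,0,0],[0,0,0],[0,0,0],[0,0,0],[0,0,0]], grip=[0,0,0,0,0,0,0,0])

```text
time: 17.85
tcp_pos: [0.6957, -0.0432, 0.1824]
ee_rot: [180.0, -0.0, 7.7]
contact_force: [-0.3, 0.0, -0.1]
finger_gap: 0.001
```

```bash
python3 - <<'E'
from h import *
st(); p,d=eyes.grab_frame("wrist"); cv2.imwrite("pics/w5.png",p)
V=(cloud("wrist",d)-TO)@TR*1000
m=(abs(V[...,0]-65)<30)&(abs(V[...,1]+177)<40)&(V[...,2]>170)&(V[...,2]<215)&(cv2.cvtColor(p,cv2.COLOR_BGR2GRAY)<60)
print("knob",m.sum(),np.percentile(V[m],[2,50,98],axis=0).round(1) if m.any() else"")
E
```

```text
{'time': np.float64(17.85), 'tcp_pos': array([ 0.6957, -0.0432,  0.1824]), 'ee_rot': array([ 1.799967e+02, -2.660000e-02,  7.726000e+00]), 'contact_force': array([-0.3466,  0.0098, -0.1045]), 'torque': array([ 0.0069,  0.1046, -0.001 ]), 'finger_gap': np.float64(0.0008)}
tester frame [  33.5 -177.7  182.4]
knob 5050 [[  40.4 -189.9  190.3]
 [  56.1 -177.3  201.1]
 [  70.  -165.1  213.6]]
```

Emit:
arm_command(delta_pos=[[1,0,0],[2,0,0],[3,0,0],[4,0,0],[5,0,0],[6,0,0],[7,0,0],[7,0,0]], turn=[[0,0,0],[0,0,0],[0,0,0],[0,0,0],[0,0,0],[0,0,0],[0,0,0],[0,0,0]], grip=[0,0,0,0,0,0,0,0])

```text
time: 18.9
tcp_pos: [0.7019, -0.0423, 0.1822]
ee_rot: [180.0, 0.1, 7.7]
contact_force: [-3.3, 0.1, 0.4]
finger_gap: 0.005
```

Stop felt (3.3 N). I back off and go above the button.

Emit:
arm_command(delta_pos=[[-20,0,0],[-45,0,0],[-65,0,0],[-80,0,0],[-80,0,15],[-80,0,35],[-80,0,47],[-80,0,47]], turn=[[0,0,0],[0,0,0],[0,0,0],[0,0,0],[0,0,0],[0,0,0],[0,0,0],[0,0,0]], grip=[0,0,0,0,0,0,0,0])

```text
time: 19.9
tcp_pos: [0.6223, -0.0526, 0.1331]
ee_rot: [-179.9, 0.2, 7.8]
contact_force: [0.7, -0.1, -0.3]
finger_gap: -0.002
```

```bash
python3 - <<'E'
from h import *
for k in range(2): p,d=eyes.grab_frame("wrist")
st(); cv2.imwrite("pics/w6.png",p)
V=(cloud("wrist",d)-TO)@TR*1000
m=(abs(V[...,0]-65)<30)&(abs(V[...,1]+177)<30)&(V[...,2]>175)&(V[...,2]<215)
print("knob",m.sum(),np.percentile(V[m],[2,50,98],axis=0).round(1) if m.any() else"")
p,d=eyes.grab_frame("side");V=(cloud("side",d)-TO)@TR*1000
m=(abs(V[...,0]-55)<40)&(abs(V[...,1]+177)<30)&(V[...,2]>172)&(V[...,2]<215)
print("knob side",m.sum(),np.percentile(V[m],[2,50,98],axis=0).round(1) if m.any() else"")
m=(abs(V[...,0]+87)<30)&(abs(V[...,1]+24)<25)&(V[...,2]>70)&(V[...,2]<100); print("grip top",m.sum(),np.percentile(V[m][:,2],[50,90]))
E
```

```text
{'time': np.float64(20.0), 'tcp_pos': array([ 0.6235, -0.0526,  0.135 ]), 'ee_rot': array([-1.79968e+02,  1.50000e-03,  7.74870e+00]), 'contact_force': array([-0.5893,  0.4409, -0.4455]), 'torque': array([0.0283, 0.0174, 0.0208]), 'finger_gap': np.float64(-0.0006)}
tester frame [ -39.4 -177.4  135. ]
knob 6081 [[  51.7 -188.1  189.2]
 [  57.8 -177.   197.9]
 [  62.2 -166.2  201.9]]
knob side 58 [[  50.4 -181.7  174.2]
 [  61.  -169.   194.7]
 [  72.  -163.6  201.1]]
grip top 64 [80.352101  84.6160451]
```

View pics/w6.png

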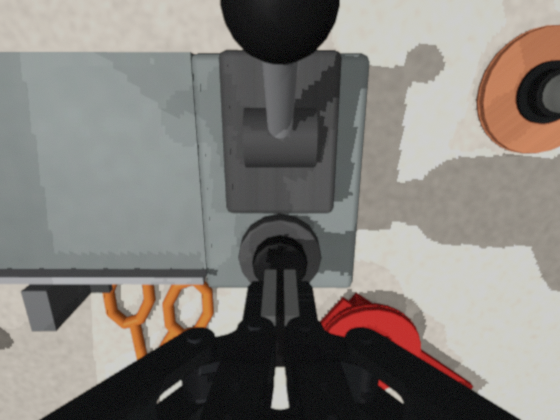

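Lever is over at the back (knob at (280,20)) and the finger tips are over the button (280,250). I press.

Emit:
arm_command(delta_pos=[[0,0,10],[0,0,15],[0,0,18],[0,0,20],[0,0,22],[0,0,23.5],[0,0,23.5],[0,0,23.5]], turn=[[0,0,0],[0,0,0],[0,0,0],[0,0,0],[0,0,0],[0,0,0],[0,0,0],[0,0,0]], grip=[0,0,0,0,0,0,0,0])

```text
time: 21.05
tcp_pos: [0.6229, -0.053, 0.1122]
ee_rot: [180.0, 0.0, 7.7]
contact_force: [-4.0, -1.2, 6.2]
finger_gap: 0.003
```

Emit:
arm_command(delta_pos=[[0,0,-5],[0,0,-15],[-20,0,-40],[-60,0,-80],[-100,0,-110],[-120,0,-120],[-120,0,-120],[-120,0,-120]], turn=[[0,0,0],[0,0,0],[0,0,0],[0,0,0],[0,0,0],[0,0,0],[0,0,0],[0,0,0]], grip=[0,0,0,0,0,0,0,0])

```text
time: 22.05
tcp_pos: [0.5052, -0.0691, 0.232]
ee_rot: [180.0, -0.1, 7.7]
contact_force: [0.6, 0.2, 0.9]
finger_gap: 0.002
```

```bash
python3 - <<'E'
from h import *
for k in range(3): p,d=eyes.grab_frame("wrist")
st(); V=(cloud("wrist",d)-TO)@TR*1000
def f(n,c,r,z0,z1):
    m=(abs(V[...,0]-c[0])<r)&(abs(V[...,1]-c[1])<r)&(V[...,2]>z0)&(V[...,2]<z1); print(n,m.sum(),np.percentile(V[m],[2,50,98],axis=0).round(1) if m.any() else "")
f("knob",(60,-177),30,172,215); f("button",(-39,-177),10,100,125); f("grip",(-88,-24),22,70,100)
V=(cloud("side",eyes.grab_frame("side")[1])-TO)@TR*1000; f("knob side",(60,-177),30,172,215)
V=(cloud("top",eyes.grab_frame("top")[1])-TO)@TR*1000; f("knob top",(60,-177),30,172,215); f("grip top",(-88,-24),18,70,100)
E
```

```text
{'time': np.float64(22.2), 'tcp_pos': array([ 0.5048, -0.0687,  0.2312]), 'ee_rot': array([-1.799367e+02,  8.100000e-03,  7.761200e+00]), 'contact_force': array([ 0.2576, -0.515 , -1.065 ]), 'torque': array([-0.0101, -0.0566,  0.0159]), 'finger_gap': np.float64(0.0019)}
tester frame [-159.1 -177.6  231.2]
knob 0 
button 1068 [[ -48.5 -186.8  116.1]
 [ -38.6 -177.3  117.8]
 [ -29.5 -167.6  119.3]]
grip 1098 [[-103.9  -32.2   70.8]
 [ -88.8  -26.4   81.6]
 [ -74.7  -16.    83.3]]
knob side 60 [[  50.7 -182.9  173.7]
 [  59.8 -170.5  194.8]
 [  71.8 -163.1  202.1]]
knob top 38 [[  51.7 -188.   174. ]
 [  59.6 -177.3  195.1]
 [  71.  -167.   203.2]]
grip top 32 [[-103.8  -32.2   71.7]
 [ -91.3  -24.5   80.7]
 [ -73.7  -16.9   89. ]]
```

```bash
python3 -c "
from cell import env; print(env.finish_job())"
```

```text
the job is handed in; nothing more can be done
None
```

The job is done and handed in at about 22 s of the 61 s allowed; no verdict is reported.

**What I did:**
- I gripped the grey carrier, brought it in under the guard roof at tester y = -75 mm, and slid it along the deck with a light downward push.
- The deck force vanished at about y = -25 mm, which showed the foot was over the recess. I lowered it in and let go.
- I then pushed the lever over to its stop (felt 3.3 N) and pressed the button down until it gave 6.2 N at 112 mm, its full 6 mm of travel.

**Last checks:**
- **Carrier:** the grip top read 82 mm, which means the foot is on the recess floor. The bar read about 36 mm front and rear after release, so it lies flat.
- **Lever:** the knob is at about x = +60 mm, roughly 0.95 to 0.97 rad over. The final wrist view did not show it, so this comes from the side and top cameras.
- **Button:** it is up again at 118 mm.
- **Robot:** it stands clear of everything. I touched no bystander, though I did not measure their positions again at the end.

No check failed.

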